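# Drive the splitting wedges level

## Task

Three steel splitting wedges stand in a row in the stone slab. Take the mallet from its cradle and, with brisk blows of its round head, drive the tallest wedge and then the next tallest down until their heads are level with the lowest one, which is already set and must stay as it is. Then lay the mallet back in its cradle as you found it; touch the wedges only with the mallet and leave the other tools and stones alone.

Things in the scene. Friction and masses are not known exactly. Their poses are not given: they have to be found in the camera images.
- mallet: Mallet lying level in its cradle: round grey nylon head 64 mm diameter, 90 mm long; pale wooden handle 26 mm square, from x = -45 to -205 mm. Origin on the axis at the head's middle; x along the axis, handle to -x, z up. 0.42 kg, balances about 30 mm behind the origin. Any side of the head may strike. Free handle to grip in the cradle: x = -50 to -150 mm.
- mallet_butt (a point): The free end of the mallet's handle, on its axis, 205 mm from the origin towards -x.
- feathers_a: Tallest wedge's fixed steel feathers (16 mm high, 72 mm over both along x) with the wedge they hold: round dark steel, upright, flat head 34 mm wide and 13 mm thick on a tapering shaft 24 mm wide under the head. Origin on the wedge's axis at the slab's top.
- feathers_b: The same, of the next tallest wedge.
- feathers_c: The same, of the lowest wedge.
- wedge_a (a joint): Steel splitting wedge A, the tallest at the start (8 mm or more above B). Metres it has been driven down from its highest position (0 to 0.055). It stays where left: about 7.5 N friction plus a 50 N/m spring resist, and its 0.3 kg helps, so pushing takes 5 to 7 N and it stops when the mallet stops.
- wedge_b (a joint): Steel splitting wedge B, the middle one in height at the start (12 mm or more above C). Metres it has been driven down from its highest position (0 to 0.055). It stays where left: about 7.5 N friction plus a 50 N/m spring resist, and its 0.3 kg helps, so pushing takes 5 to 7 N and it stops when the mallet stops.
- wedge_c (a joint): Steel splitting wedge C, the lowest, already set: the level to match. Metres it has been driven down from its highest position (0 to 0.055). It stays where left: about 7.5 N friction plus a 50 N/m spring resist, and its 0.3 kg helps, so pushing takes 5 to 7 N and it stops when the mallet stops.
- wedge_a_top (a point): Centre of the flat top of wedge A, 85 mm above the slab's top when its joint reads 0. z up.
- wedge_b_top (a point): Centre of the flat top of wedge B, likewise.
- wedge_c_top (a point): Centre of the flat top of wedge C, likewise.
- slab: Fixed limestone slab, 260 mm (x) by 360 mm (y), on battens, its top 85 mm above the bench; origin on the bench under its centre. The wedges stand in a row along its y at x = +30 mm, y = -105, 0 and +105 mm, in any order. A brush (x about -80 mm) and a small stone (x about +100 mm) lie on it, under 30 mm high.
- cradle_seat (a point): Fixed plywood cradle: where the mallet's origin lies when it rests, 70 mm above the bench; x along the resting mallet (handle to -x), z up. The head lies in a V of two boards, 50 mm long in x, 84 mm wide at its top, 60 mm above the bench; the handle end in a fork at x = -165 mm, 39 mm wide between two 10 mm prongs, 85 mm high, 16 mm thick.
- flat_chisel: Stone chisel, 180 mm long, 30 mm blade, lying on the bench beyond the slab. Leave alone. Origin under its middle.
- claw_chisel: Stone chisel, 180 mm long, 18 mm blade, on the bench beyond the cradle to the left. Leave alone. Origin under its middle.
- try_square: Try square, 130 mm dark wooden stock and 160 mm steel blade, on the bench to the right. Leave alone. Origin under the stock.
- brush: Flat wooden dust brush, 175 mm long, lying on the slab. Leave alone. Origin under its middle.
- offcut_small: Stone offcut 50 x 36 x 26 mm lying on the slab. Leave alone. Origin under its centre.
- offcut_large: Stone offcut 90 x 70 x 65 mm on the bench, far left. Leave alone. Origin under its centre.
- whetstone: Grey sharpening stone 150 x 60 x 25 mm on the bench, right. Leave alone. Origin under its centre.

How it is judged:
By the outcome, as a careful person would: the job done as asked, in the order asked, and still so for the second after the job is handed in, with the robot touching nothing.
It also fails if it takes over 45 s, if anything falls off the work surface, if the arm or the gripper's body presses on something with over 40 N, if the wrist force passes 120 N, or if a joint passes its speed limit or range.

## Robot

A 6-joint arm with a two-finger parallel gripper is mounted at the origin on the work surface. World frame = base frame: x ahead of the robot, y to its left, z up, the work surface at z = 0. Lengths are in mm, angles in degrees, forces in N, time in s.
With the tool pointing down it reaches from about 300 to 850 mm from the base axis. Payload 4.2 kg.
Tool frame: the origin (TCP) lies midway between the tips of the shut fingers; the grasp point (between the pads) lies env.hold_point_z behind it (env.hold_point_z is the distance from the TCP to the grasp point, in mm); z points along the fingers, y is the line along which they close (so a half turn about z gives the same grasp; the last joint's range is limited). The gripper opens to 91 mm and grips with 3 to 60 N. Pads are 32 mm wide; open, the fingers measure 118 mm over their backs; the gripper's body (76 mm by 178 mm) begins 60 mm behind the grasp point.
Start: joints at [-74.886, 18.312, 89.639, -0, 72.044, -1.146], TCP at [161.006, -552.015, 213.976] pointing down, gripper open.
Joint ranges: [-177.97, 177.97], [-48.28, 115.42], [12.27, 149.76], [-77.06, 257.06], [2.81, 150.46], [-146.56, 146.56]. Speed limits (degrees/s): [147.25, 147.25, 180, 180, 180, 180].

## Interface

Orientations are given as [roll, pitch, yaw] about the fixed x, y, z axes, in that order (R = Rz(yaw) Ry(pitch) Rx(roll)).
In Python, from workcell import env, viewer, spotter gives the robot as it stands.
- The arm moves only by the tool apply_moves, never from a script. Its arguments are lists of equal length, an entry for each row: "delta_pos": the shift along the world's x, y, z normalised to -1 to 1, where 1 is 120 mm, a list of three; "rot": the turn, a rotation vector about the world's x, y, z normalised to -1 to 1, where 1 is 1.5 rad, a list of three; "hand": the opening, from 0 (shut) to 1 (fully open). A call has 1 to 10 rows; each row is the pose to reach, as a shift and turn from the pose commanded when the call began; what a row does not reach only later rows make up. A row lasts 1/12 s, in which the tool goes at most 41.7 mm and 7.16 degrees, less where a joint would pass 70% of its speed; a pose out of reach is approached as far as the arm can. A call with a number of a shift or a turn outside -1 to 1 is refused whole. A call with a gripper value outside its range is refused whole. The fingers move at their own pace and stop on an object; "newtons" is the grip in N (left out, the last holds). Time passes only in rows, so rows that repeat a pose let the fingers close. It gives the time, the measured TCP pose, the force, the opening and the grip force at its end, in the units of the state.
- env.state(): the state, without advancing time (a new reading comes with each control period).
- viewer.grab_frame(name): name is "side" or "top"; returns a dict with "pixels" (384x512x3 uint8, red, green, blue), "camera_matrix" (3x3 intrinsics, pixels), "k1" (the pictures are not rectified: a ray, as slopes to the right and down, at radius r is drawn at 1 + k1 r^2 times it, then the intrinsics apply), "R" (3x3) and "t" (3): a world point X has camera coordinates R X + t. Camera axes: x right, y down, z forward; pixel columns grow to the right and rows downward; lengths in mm; the calibration is good to about 2 mm. A picture is of the moment at which its call begins. There is no depth.
- env.job_done(): hands the job in; it is judged then, once.
Trained networks look in a picture, given as the dict that the camera call returned (one of the last four; its "shot" number tells which), for a name from the list of things; names that differ only in an ending like _2 or _b are one class to them, and where a whole thing is asked for, a point or a joint stands for the part that bears it (a point fixed in the world has none). Each returns a list of dicts, best first, with "score" (0 to 1); they miss things now and then, are a little off and sometimes report something else, mostly with a low value. They report only what shows in the picture. A call takes as long as a camera call.
- spotter.trace(picture, query): "mask" (384x512 bool, what is visible of it) and "box" ([centre column, centre row, width, height] in pixels, round what is visible of it).
- spotter.landmark_of(picture, query): "position" ([column, row] in pixels: a listed point, or the origin of a listed thing).
The state is a dict: "time_s": time; "qpos": joint angles; "qvel": joint speeds; "effort": joint torques, N m; "ee_pos": TCP position; "ee_rot": TCP orientation; "force": force on the tool from outside, world axes, zero at the start; "torque": the same for the moment, N m; "gripper_width": finger opening in mm; "gripper_force": force on a finger pad.
Only numpy, scipy, OpenCV 4.12 (cv2) and the standard library are available. Lean on these libraries where they do the work, as an engineer would, in place of code of your own. Each camera call takes 0.05 s, during which the arm holds its last target. There are 200 camera calls.

## Working session

There is one attempt and no reset: what is moved stays moved. The work goes in short steps, Python scripts to look and compute and a tool call to move; the robot and the scene stay as the last step left them, time stands still between calls to the robot, and variables do not carry over. Pictures are saved under pics/ and viewed, at most 10 in all, crops included, and the job is handed in when it is done.

Besides the shell and the picture viewer there is one more tool, called after "Emit:" in YAML: its name, and indented under it one key for each argument. apply_moves: Moves the arm, as the interface text tells. Its arguments: {"type":"object","properties":{"delta_pos":{"type":"array"},"rot":{"type":"array"},"hand":{"type":"array"},"newtons":{"type":"number"}},"required":["delta_pos","rot","hand"]}

```bash
ls; mkdir -p pics
python3 - <<'E'
from workcell import env, viewer, spotter
import cv2, numpy as np
s=env.state(); print(s, env.hold_point_z)
for n in ("side","top"):
    p=viewer.grab_frame(n); cv2.imwrite(f"pics/{n}0.png",p["pixels"][:,:,::-1])
    print(n,p["camera_matrix"].tolist(),p["k1"],np.round(p["R"],3).tolist(),np.round(p["t"],1).tolist())
    for q in ["mallet","mallet_butt","wedge_a_top","feathers_a","slab","cradle_seat","brush","offcut_small","offcut_large","whetstone","try_square","claw_chisel","flat_chisel"]:
        print(q,[(round(d["score"],2),np.round(d["position"],1).tolist()) for d in spotter.landmark_of(p,q)][:4])
E
```

```text
pics
{'time_s': 0.0, 'qpos': array([-7.48859866e+01,  1.83535483e+01,  8.97068364e+01,  3.92011392e-05,
        7.20438800e+01, -1.14653248e+00]), 'qvel': array([-0.1489306 ,  0.00075478,  0.11785838, -0.04725605, -0.03523441,
       -0.03311042]), 'effort': array([ 4.38265079e-04, -4.12458372e+01, -2.31972349e+01,  7.29816710e-02,
        4.54911974e-02, -1.58238681e-04]), 'ee_pos': array([ 160.86583924, -551.5100934 ,  213.09825042]), 'ee_rot': array([-1.79895757e+02, -2.12353961e-03,  1.62605318e+01]), 'force': array([-0.2638053 ,  0.40817056,  0.83016832]), 'torque': array([-0.00372612,  0.03327112,  0.01610354]), 'gripper_force': 0.0, 'gripper_width': 91.31643429333019} 18.8
side [[358.88447234435483, 0.0, 250.33343988502227], [0.0, 358.88447234435483, 192.2159576787593], [0.0, 0.0, 1.0]] -0.03918168362499471 [[-0.97, -0.244, 0.008], [-0.16, 0.61, -0.776], [0.185, -0.754, -0.631]] [513.6, 179.5, 1084.5]
mallet [(0.76, [240.9, 269.2])]
mallet_butt [(0.94, [321.6, 274.9])]
wedge_a_top [(0.49, [230.1, 164.7])]
feathers_a [(0.81, [229.2, 180.9]), (0.78, [225.8, 199.0]), (0.51, [244.
[... 556 characters left out ...]
, [-0.982, 0.03, -0.187], [0.187, 0.005, -0.982]] [8.3, 565.2, 1559.8]
mallet [(0.66, [186.7, 216.9])]
mallet_butt [(0.69, [194.7, 268.0])]
wedge_a_top [(0.66, [272.2, 173.7])]
feathers_a [(0.63, [298.0, 178.4]), (0.5, [241.7, 176.7]), (0.46, [270.2, 175.6])]
slab []
cradle_seat [(0.87, [181.3, 213.5]), (0.29, [367.6, 181.4])]
brush [(0.64, [266.9, 201.9]), (0.61, [268.4, 173.0]), (0.19, [127.5, 230.4])]
offcut_small [(0.47, [254.1, 160.2])]
offcut_large [(0.85, [170.7, 166.6]), (0.36, [187.1, 216.9])]
whetstone [(0.93, [371.3, 185.6]), (0.48, [240.7, 173.4])]
try_square [(0.56, [378.3, 250.6])]
claw_chisel [(0.69, [127.6, 231.4])]
flat_chisel [(0.66, [268.9, 171.4]), (0.61, [264.2, 141.8])]
```

Run:
```python
import cv2
a=cv2.imread("pics/side0.png"); b=cv2.imread("pics/top0.png")
cv2.imwrite("pics/side1.png",cv2.resize(a[120:320,140:360],None,fx=3,fy=3,interpolation=cv2.INTER_CUBIC)[:600,:800])
cv2.imwrite("pics/top1.png",cv2.resize(b[110:290,150:350],None,fx=3.3,fy=3.3,interpolation=cv2.INTER_CUBIC)[:600,:800])
```

```text
(no output)
```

View pics/side1.png

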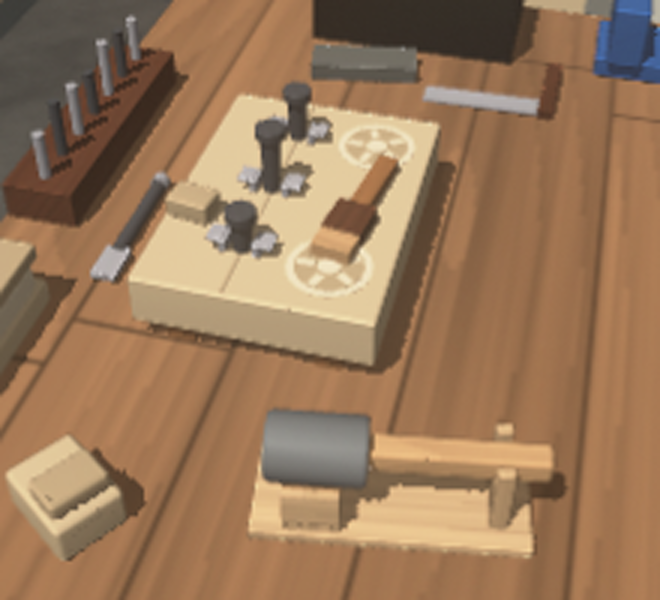

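View pics/top1.png

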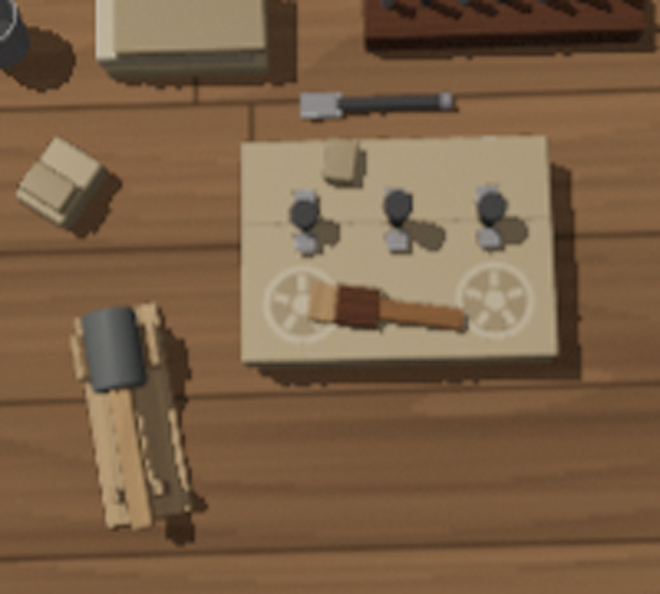

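The side view shows the mallet in its cradle at front left, with its handle toward the robot. The left wedge (220,191) is the lowest (C), the middle one (230,163) is the tallest (A), and the far right one (239,150) is B. The top view has the wedge tops at about (242,173), (270,172) and (298,172), and the mallet head at (184,215).

```bash
cat > h.py <<'E'
import numpy as np, cv2
from scipy.optimize import minimize, least_squares
from workcell import env, viewer, spotter
S=4
def proj(p,X):
    c=np.atleast_2d(X)@np.array(p["R"]).T+np.array(p["t"]); s=c[:,:2]/c[:,2:]
    s=s*(1+p["k1"]*(s**2).sum(1,keepdims=True)); K=p["camera_matrix"]
    return s*[K[0][0],K[1][1]]+[K[0][2],K[1][2]]
def ray(p,uv):
    K=p["camera_matrix"]; d=(np.array(uv)-[K[0][2],K[1][2]])/[K[0][0],K[1][1]]; s=d.copy()
    for _ in range(20): s=d/(1+p["k1"]*(s@s))
    R=np.array(p["R"]); return -R.T@np.array(p["t"]), R.T@np.append(s,1)
def onz(p,uv,z):
    o,d=ray(p,uv); return o+d*(z-o[2])/d[2]
def render(p,parts):
    m=np.zeros((384*S,512*S),np.uint8)
    for X in parts:
        h=cv2.convexHull(proj(p,X).astype(np.float32))[:,0]
        cv2.fillConvexPoly(m,np.round(((h+.5)*S-.5)*16).astype(np.int32),1,shift=4)
    return cv2.resize(m.astype(np.float32),(512,384),interpolation=cv2.INTER_AREA)
T=np.linspace(0,2*np.pi,40,endpoint=False)
def disc(r,z): return np.c_[r*np.cos(T),r*np.sin(T),0*T+z]
def mallet(x,y,z,yaw):
    h=np.vstack([np.c_[0*T+e,32*np.cos(T),32*np.sin(T)] for e in(-45,45)])
    k=np.array([[a,b,c] for a in(-45,-205) for b in(-13,13) for c in(-13,13)],float)
    a=np.radians(yaw); R=np.array([[np.cos(a),-np.sin(a),0],[np.sin(a),np.cos(a),0],[0,0,1]])
    return [v@R.T+[x,y,z] for v in(h,k)]
def wedge(x,y,top):
    return [np.vstack([disc(17,top),disc(17,top-13)])+[x,y,0]]
def masks(p,q): return [(d["score"],d["mask"],d["box"]) for d in spotter.trace(p,q)]
E
python3 - <<'E'
from h import *
P=[viewer.grab_frame(n) for n in("side","top")]
M=[]
for p in P:
    m=masks(p,"mallet"); print("mallet",[(round(s,2),np.round(b,1)) for s,_,b in m]); M.append(m[0][1])
    for q in("wedge_a","feathers_a","slab"): print(q,[(round(s,2),np.round(b,1).tolist()) for s,_,b in masks(p,q)])
print([onz(P[0],u,70)[:2].round(1) for u in([240.9,269.2],[321.6,274.9])],[onz(P[1],u,70)[:2].round(1) for u in([183.9,215.5],[186.7,216.9],[194.7,268])])
def cost(v,ps=P,ms=M): return sum(np.abs(render(p,mallet(v[0],v[1],70,v[2]))-m).sum() for p,m in zip(ps,ms))
x0=np.r_[onz(P[1],[184.2,215.5],70)[:2],6.]
for a,b in((P,M),(P[:1],M[:1]),(P[1:],M[1:])):
    r=minimize(cost,x0,args=(a,b),method="Nelder-Mead",options=dict(initial_simplex=x0+np.array([[0,0,0],[8,0,0],[0,8,0],[0,0,5]]))); print(r.x.round(1),r.fun,[m.sum() for m in b])
print("tops", [onz(P[1],u,z).round(1) for u,z in(([242.1,173],125),([270.3,171.5],160),([298.5,171.5],145))])
E
```

```text
mallet [(0.86, array([274.8, 268.6,  97.3,  21.9]))]
wedge_a [(0.72, [229.6, 173.6, 10.8, 25.1]), (0.69, [228.6, 170.4, 18.3, 22.8]), (0.64, [238.3, 155.8, 14.7, 20.6]), (0.62, [221.4, 197.3, 9.9, 17.8])]
feathers_a [(0.69, [240.6, 158.9, 20.9, 18.0]), (0.64, [222.5, 193.6, 21.2, 19.6]), (0.61, [228.5, 171.7, 19.4, 18.0]), (0.24, [234.3, 199.1, 103.3, 91.9])]
slab [(0.72, [275.1, 267.9, 95.9, 18.9]), (0.56, [234.6, 200.1, 106.8, 92.5])]
mallet [(0.72, array([185.5, 237. ,  23.4,  69.7]))]
wedge_a [(0.73, [379.0, 232.3, 39.3, 45.4]), (0.6, [299.2, 174.5, 5.4, 15.2]), (0.46, [240.0, 174.0, 7.8, 7.8])]
feathers_a [(0.71, [373.4, 183.1, 22.2, 36.2]), (0.56, [241.3, 177.1, 8.2, 18.3])]
slab [(0.79, [268.4, 186.9, 102.1, 70.9]), (0.62, [266.3, 202.4, 47.4, 12.2])]
[array([491.5, 254.7]), array([284.2, 220.6])] [array([482.9, 251.3]), array([477.2, 240.6]), array([285.9, 210.7])]
[481.  251.4   9.6] 322.375 [np.int64(1548), np.int64(776)]
[481.2 251.5  10.6] 245.5625 [np.int64(1548)]
[483.8 252.2   9.6] 67.4375 [np.int64(776)]
tops [array([628.3,  25. , 125. ]), array([622.3, -78.8, 160. ]), array([ 622.6, -183. ,  145. ])]
```

```bash
cat >> h.py <<'E'
def soft(p,lo=70,hi=150):
    g=p["pixels"].max(2).astype(np.float32); return np.clip((hi-g)/(hi-lo),0,1)
def slabpts(v):   # v = x,y (slab centre), yaw ; wedge y offsets +105,0,-105
    a=np.radians(v[2]); R=np.array([[np.cos(a),-np.sin(a)],[np.sin(a),np.cos(a)]])
    return [R@[30,o]+v[:2] for o in(105,0,-105)]
def wcost(p,x,y,top,al,dx=0,dy=0):
    head=wedge(x,y,top); sh=np.vstack([disc(12,top-13),disc(10,top-40)])+[x,y,0]
    r=render(p,head+[sh]); u=proj(p,head[0]); c0,r0=np.floor(u.min(0)-4).astype(int); c1,r1=np.ceil(u.max(0)+[4,1]).astype(int)
    s=np.s_[r0:r1,c0:c1]; return np.abs(r[s]-al[s]).mean()*200
E
python3 - <<'E'
from h import *
P=[viewer.grab_frame(n) for n in("side","top")]; A=[soft(p) for p in P]
print(P[0]["pixels"].max(2)[158:186:2,222:240]); print(P[1]["pixels"].max(2)[164:186:2,260:284])
def cost(v,I=(0,1)): return sum(wcost(P[i],*xy,t,A[i]) for i in I for xy,t in zip(slabpts(v),v[3:]))
x0=np.array([595,-79,0,125,160,148.])
best=None
for k in range(3):
    r=minimize(cost,x0,method="Nelder-Mead",options=dict(maxiter=900,initial_simplex=np.vstack([x0,x0+np.diag([6,6,2,8,8,8.])]))); x0=r.x; print(r.x.round(1),round(r.fun,2))
print([w.round(1) for w in slabpts(r.x)])
for i in(0,1):
  for n,xy,t in zip("CAB",slabpts(r.x),r.x[3:]): print(i,n,wcost(P[i],*xy,t,A[i]).round(2), proj(P[i],np.r_[xy,t]).round(1))
E
```

```text
[[227 227 227 227 227 227 226 221 213 182 220 221 219 216 106  80  79  76]
 [227 227 226 208 145 142  95  96  96  96 101 128 137 158  82  80  79  76]
 [227 227 219  97  95  98  97  95  96  96  98  95  89  83  81  80  79  76]
 [227 227 218  87  97  98 100  98  96  94  91  83  76  95 121  81  79  77]
 [227 227 221 150  91  82  81  80  79  75  73  79 123 170 220 142 117 105]
 [228 227 228 223 175  73  73  74  71  71  75 134 228 227 227 218 196 227]
 [227 227 227 227 218  80  81  80  76  70  74 134 228 227 217 196 228 227]
 [227 227 227 227 218  88  81  81  77  75  77 133 227 218 197 227 228 227]
 [226 226 227 227 220 118  81  80  78  75  76 131 218 192 210 199 119 119]
 [187 186 186 194 179 114  81  81  78  75  75  97 112 119 120 119 120 120]
 [186 190 178 176 138  81  81  81  79  75  75 100 121 136 170 173 175 174]
 [142 189 182 135  91  91  82  83  80  76  74 100 147 184 189 188 189 186]
 [161 152 136 104 120 153  83  83  81  76  76 122 199 184 164 186 199 199]
 [225 204 211 191 228 225 197 164 134 154 180 190 148 136 100 120 120 121]]
[[156 173 173 173 173 173 173 172 172 173 172 172
[... 815 characters left out ...]
3  88  94  93  95
   94  93  93  93  94  94]
 [173 174 174 174 173 174 153 146 147 143 142 142 140 108  90  94  94  94
   94  93  94  94  94  93]
 [173 174 174 174 173 174 173 160 150 148 146 146 145 110  92 157 157 117
   93  94  94  94  93  94]]
[ 5.911e+02 -7.930e+01  1.000e-01  1.311e+02  1.629e+02  1.474e+02] 147.64
[ 5.910e+02 -7.930e+01  1.000e-01  1.309e+02  1.631e+02  1.478e+02] 147.11
[ 5.910e+02 -7.930e+01  1.000e-01  1.308e+02  1.632e+02  1.477e+02] 146.95
[array([620.9,  25.7]), array([621. , -79.3]), array([ 621.2, -184.3])]
0 C 34.18 [[219.7 190.3]]
0 A 37.54 [[229.3 162.7]]
0 B 25.47 [[238.1 149.8]]
1 C 21.06 [[241.9 174.6]]
1 A 11.84 [[270.5 171.6]]
1 B 16.87 [[298.9 171.7]]
```

```bash
cat >> h.py <<'E'
LOHI=dict(side=(100,215),top=(72,160))
def fit(names=("side","top"),n=3,x0=(591,-79,0,131,163,148.),free=range(6)):
    x0=np.array(x0,float); P={k:viewer.grab_frame(k) for k in names}; A={k:soft(p,*LOHI[k]) for k,p in P.items()}
    free=list(free)
    def full(w): v=x0.copy(); v[free]=w; return v
    def cost(w):
        v=full(w); return sum(wcost(P[k],*xy,t,A[k]) for k in names for xy,t in zip(slabpts(v),v[3:]))
    w=x0[free]; st=np.array([5,5,2,6,6,6.])[free]
    for _ in range(n): w=minimize(cost,w,method="Nelder-Mead",options=dict(maxiter=900,initial_simplex=np.vstack([w,w+np.diag(st)]))).x
    v=full(w); return v,cost(w),{(k,c):wcost(P[k],*xy,t,A[k]).round(1) for k in names for c,xy,t in zip("CAB",slabpts(v),v[3:])}
E
python3 - <<'E'
from h import *
for nm in (("side","top"),("side",),("top",)):
    v,c,d=fit(nm); print(nm,v.round(1),round(c,1),d)
E
```

```text
('side', 'top') [ 5.901e+02 -7.880e+01 -5.000e-01  1.326e+02  1.674e+02  1.490e+02] 182.2 {('side', 'C'): np.float32(41.1), ('side', 'A'): np.float32(32.0), ('side', 'B'): np.float32(53.3), ('top', 'C'): np.float32(24.0), ('top', 'A'): np.float32(12.0), ('top', 'B'): np.float32(19.8)}
('side',) [ 5.896e+02 -7.800e+01 -5.000e-01  1.334e+02  1.670e+02  1.497e+02] 124.8 {('side', 'C'): np.float32(41.4), ('side', 'A'): np.float32(30.3), ('side', 'B'): np.float32(53.1)}
('top',) [589.9 -79.   -0.6 133.7 168.7 145.6] 52.7 {('top', 'C'): np.float32(23.4), ('top', 'A'): np.float32(11.2), ('top', 'B'): np.float32(18.1)}
```

Emit:
apply_moves:
  delta_pos:
    - [0.3, 0.3, 0.1]
    - [0.6, 0.6, 0.2]
    - [0.85, 0.85, 0.2]
    - [1, 1, 0.2]
  rot:
    - [0, 0, -0.076]
    - [0, 0, -0.076]
    - [0, 0, -0.076]
    - [0, 0, -0.076]
  hand: [1, 1, 1, 1]

```text
time_s: 2.53
ee_pos: [278.2, -435.0, 238.7]
ee_rot: [179.9, -0.0, 9.7]
force: [1.0, 0.1, 0.1]
gripper_width: 91.3
gripper_force: 0.0
```

Emit:
apply_moves:
  delta_pos:
    - [0.2, 0.33, 0]
    - [0.4, 0.67, 0]
    - [0.6, 1, 0]
  rot:
    - [0, 0, 0]
    - [0, 0, 0]
    - [0, 0, 0]
  hand: [1, 1, 1]

```text
time_s: 2.78
ee_pos: [342.2, -326.9, 237.9]
ee_rot: [180.0, -0.0, 9.7]
force: [0.7, 0.4, 0.2]
gripper_width: 91.2
gripper_force: 0.0
```

Emit:
apply_moves:
  delta_pos:
    - [0.2, 0.33, 0]
    - [0.3, 0.67, 0]
    - [0.4, 1, 0]
  rot:
    - [0, 0, 0]
    - [0, 0, 0]
    - [0, 0, 0]
  hand: [1, 1, 1]

```text
time_s: 3.03
ee_pos: [388.7, -211.7, 237.9]
ee_rot: [180.0, -0.0, 9.7]
force: [1.1, -0.1, -0.2]
gripper_width: 91.5
gripper_force: 0.0
```

Emit:
apply_moves:
  delta_pos:
    - [0, 0.33, 0]
    - [0, 0.67, 0]
    - [0, 1, 0]
  rot:
    - [0, 0, 0]
    - [0, 0, 0]
    - [0, 0, 0]
  hand: [1, 1, 1]

```text
time_s: 3.28
ee_pos: [387.7, -91.5, 237.9]
ee_rot: [180.0, -0.0, 9.7]
force: [1.2, 1.1, 0.2]
gripper_width: 91.3
gripper_force: 0.0
```

Emit:
apply_moves:
  delta_pos:
    - [0, 0.33, 0]
    - [0, 0.67, 0]
    - [0, 1, 0]
  rot:
    - [0, 0, 0]
    - [0, 0, 0]
    - [0, 0, 0]
  hand: [1, 1, 1]

```text
time_s: 3.53
ee_pos: [387.5, 28.4, 238.1]
ee_rot: [180.0, -0.1, 9.7]
force: [1.5, -0.3, 0.4]
gripper_width: 91.1
gripper_force: 0.0
```

Emit:
apply_moves:
  delta_pos:
    - [0, 0.33, 0]
    - [0, 0.67, 0]
    - [0, 1, 0]
    - [0, 1, 0]
  rot:
    - [0, 0, 0]
    - [0, 0, 0]
    - [0, 0, 0]
    - [0, 0, 0]
  hand: [1, 1, 1, 1]

```text
time_s: 3.87
ee_pos: [387.8, 152.6, 238.0]
ee_rot: [-179.8, -0.1, 10.2]
force: [1.0, -0.7, 0.7]
gripper_width: 91.1
gripper_force: 0.0
```

Emit:
apply_moves:
  delta_pos:
    - [0.06, 0.24, 0]
    - [0.12, 0.48, -0.1]
    - [0.19, 0.72, -0.4]
    - [0.19, 0.72, -0.7]
    - [0.19, 0.72, -0.7]
    - [0.19, 0.72, -0.7]
  rot:
    - [0, 0, 0]
    - [0, 0, 0]
    - [0, 0, 0]
    - [0, 0, 0]
    - [0, 0, 0]
    - [0, 0, 0]
  hand: [1, 1, 1, 1, 1, 1]

```text
time_s: 4.37
ee_pos: [409.6, 232.0, 152.6]
ee_rot: [179.9, 0.3, 9.8]
force: [1.0, 0.6, 1.4]
gripper_width: 91.2
gripper_force: 0.0
```

Run:
```python
from h import *
p=viewer.grab_frame("side"); cv2.imwrite("pics/s2.png",cv2.resize(p["pixels"][170:370,160:380,::-1],None,fx=3,fy=3,interpolation=cv2.INTER_CUBIC))
p=viewer.grab_frame("top"); print(env.state()["ee_pos"])
```

```text
[411.90591018 232.73613953 155.58659935]
```

View pics/s2.png

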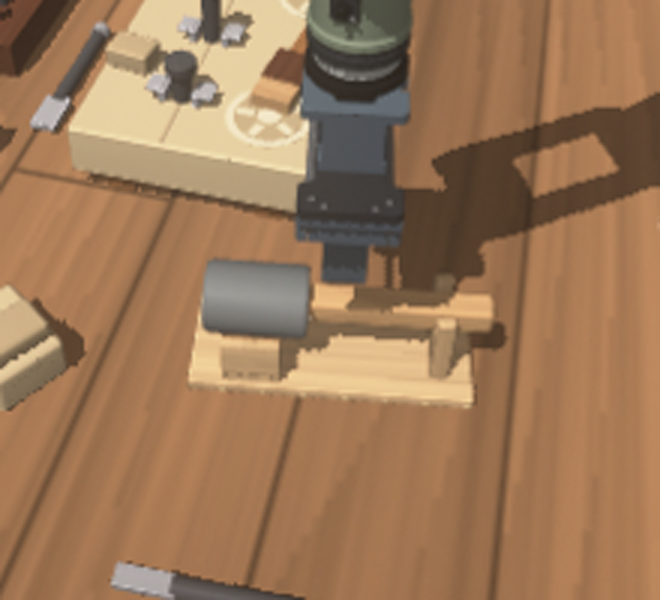

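The fingers are above the handle just behind the head: fingertip at crop (345,275), head at (205–310, 260–335). I'll go down and grip.

Emit:
apply_moves:
  delta_pos:
    - [0, 0.056, -0.2]
    - [0, 0.056, -0.45]
    - [0, 0.056, -0.65]
    - [0, 0.056, -0.8]
    - [0, 0.056, -0.86]
    - [0, 0.056, -0.86]
    - [0, 0.056, -0.86]
  rot:
    - [0, 0, 0]
    - [0, 0, 0]
    - [0, 0, 0]
    - [0, 0, 0]
    - [0, 0, 0]
    - [0, 0, 0]
    - [0, 0, 0]
  hand: [1, 1, 1, 1, 1, 1, 1]

```text
time_s: 5.05
ee_pos: [412.3, 239.9, 52.3]
ee_rot: [-179.9, -0.2, 9.7]
force: [0.1, 0.3, 0.5]
gripper_width: 91.0
gripper_force: 0.0
```

Emit:
apply_moves:
  delta_pos:
    - [0, 0, 0]
    - [0, 0, 0]
    - [0, 0, 0]
    - [0, 0, 0]
    - [0, 0, 0]
    - [0, 0, 0]
    - [0, 0, 0]
  rot:
    - [0, 0, 0]
    - [0, 0, 0]
    - [0, 0, 0]
    - [0, 0, 0]
    - [0, 0, 0]
    - [0, 0, 0]
    - [0, 0, 0]
  hand: [0.6, 0.5, 0.4, 0.3, 0.2, 0.1, 0]
  newtons: 20

```text
time_s: 5.63
ee_pos: [410.8, 239.7, 50.6]
ee_rot: [180.0, -0.0, 9.7]
force: [0.6, 0.1, -0.3]
gripper_width: 47.2
gripper_force: 0.0
```

Emit:
apply_moves:
  delta_pos:
    - [0, 0, 0]
    - [0, 0, 0]
    - [0, 0, 0]
    - [0, 0, 0]
    - [0, 0, 0]
    - [0, 0, 0]
  rot:
    - [0, 0, 0]
    - [0, 0, 0]
    - [0, 0, 0]
    - [0, 0, 0]
    - [0, 0, 0]
    - [0, 0, 0]
  hand: [0, 0, 0, 0, 0, 0]
  newtons: 60

```text
time_s: 6.13
ee_pos: [410.8, 239.1, 50.5]
ee_rot: [179.9, 0.0, 9.7]
force: [0.9, -4.6, 1.4]
gripper_width: 25.7
gripper_force: 60.0
```

Emit:
apply_moves:
  delta_pos:
    - [0, 0, 0.1]
    - [0, 0, 0.3]
    - [0, 0, 0.6]
    - [0, 0, 0.9]
    - [0, 0, 1]
  rot:
    - [0, 0, 0]
    - [0, 0, 0]
    - [0, 0, 0]
    - [0, 0, 0]
    - [0, 0, 0]
  hand: [0, 0, 0, 0, 0]

```text
time_s: 6.55
ee_pos: [412.6, 241.2, 174.8]
ee_rot: [-179.8, -0.4, 9.7]
force: [1.7, 1.1, -2.9]
gripper_width: 25.6
gripper_force: 60.0
```

Emit:
apply_moves:
  delta_pos:
    - [0, 0, 0.25]
    - [0.2, -0.1, 0.5]
    - [0.45, -0.3, 0.6]
    - [0.7, -0.5, 0.6]
    - [0.9, -0.7, 0.6]
    - [1, -0.8, 0.6]
  rot:
    - [0, 0, 0]
    - [0, 0, 0]
    - [0, 0, 0]
    - [0, 0, 0]
    - [0, 0, 0]
    - [0, 0, 0]
  hand: [0, 0, 0, 0, 0, 0]

```text
time_s: 7.05
ee_pos: [532.9, 141.3, 241.7]
ee_rot: [179.9, 0.0, 9.6]
force: [0.2, 0.1, -3.3]
gripper_width: 25.9
gripper_force: 60.0
```

Emit:
apply_moves:
  delta_pos:
    - [0.1, -0.25, 0]
    - [0.2, -0.5, 0]
    - [0.25, -0.75, 0]
    - [0.28, -0.9, 0]
    - [0.28, -1, 0]
    - [0.28, -1, 0]
  rot:
    - [0, 0, 0]
    - [0, 0, 0]
    - [0, 0, 0]
    - [0, 0, 0]
    - [0, 0, 0]
    - [0, 0, 0]
  hand: [0, 0, 0, 0, 0, 0]

```text
time_s: 7.55
ee_pos: [563.8, 21.8, 241.5]
ee_rot: [180.0, 0.1, 9.6]
force: [-0.1, 0.2, -4.2]
gripper_width: 25.8
gripper_force: 60.0
```

Run:
```python
from h import *
P=[viewer.grab_frame(n) for n in("side","top")]
cv2.imwrite("pics/s3.png",cv2.resize(P[0]["pixels"][60:260,140:360,::-1],None,fx=3,fy=3,interpolation=cv2.INTER_CUBIC))
s=env.state(); print(s["ee_pos"].round(1),s["ee_rot"].round(2),s["force"].round(1),s["torque"].round(2),s["gripper_width"])
for p in P:
    print([ (round(d["score"],2),np.round(d["position"],1)) for q in("mallet","mallet_butt") for d in spotter.landmark_of(p,q)[:2]])
e=s["ee_pos"]; a=np.radians(9.7); d=np.array([np.cos(a),np.sin(a),0])
for k in(72,-133): print([proj(p,e+[0,0,18.8]+d*k).round(1) for p in P])
```

```text
[563.8  24.3 242. ] [-1.7992e+02  7.0000e-02  9.7100e+00] [ 0.2  0.9 -3.1] [ 0.01  0.12 -0.01] 25.951801360790302
[(0.6, array([207.8, 154.6])), (0.67, array([286. , 157.8]))]
[]
[array([[211.7, 155.9]]), array([[237.4, 162. ]])]
[array([[284.7, 159.5]]), array([[249.1, 220.5]])]
```

View pics/s3.png

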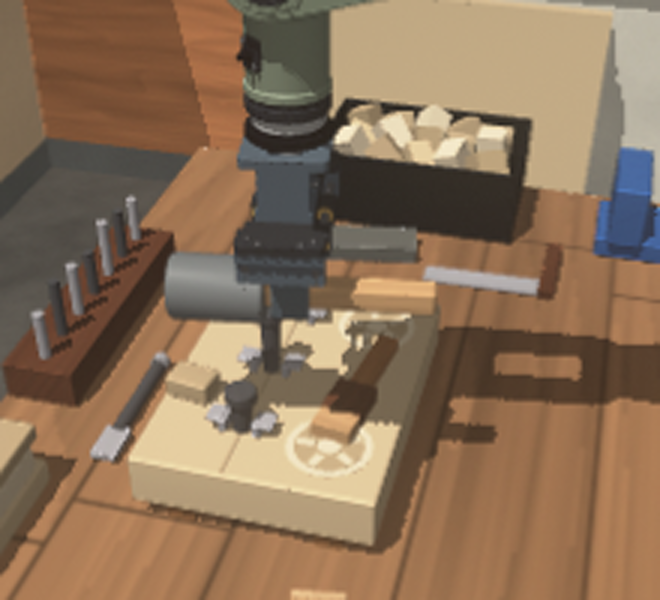

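The mallet hangs level in the gripper, with its head at about (212,156), which matches the prediction to within 1 px. I'll move over A and strike a first blow, stopping well short of level.

Emit:
apply_moves:
  delta_pos:
    - [0, -0.25, 0]
    - [0, -0.55, 0]
    - [0, -0.8, 0]
    - [0, -0.93, 0]
    - [0, -0.93, 0]
    - [0, -0.93, 0]
  rot:
    - [0, 0, 0]
    - [0, 0, 0]
    - [0, 0, 0]
    - [0, 0, 0]
    - [0, 0, 0]
    - [0, 0, 0]
  hand: [0, 0, 0, 0, 0, 0]

```text
time_s: 8.35
ee_pos: [564.4, -87.7, 242.6]
ee_rot: [-180.0, -0.0, 9.7]
force: [1.1, 0.2, -3.2]
gripper_width: 25.9
gripper_force: 60.0
```

Emit:
apply_moves:
  delta_pos:
    - [0, 0, -0.1]
    - [0, 0, -0.3]
    - [0, 0, -0.58]
    - [0, 0, -0.65]
    - [0, 0, -0.65]
    - [0, 0, -0.65]
  rot:
    - [0, 0, 0]
    - [0, 0, 0]
    - [0, 0, 0]
    - [0, 0, 0]
    - [0, 0, 0]
    - [0, 0, 0]
  hand: [0, 0, 0, 0, 0, 0]

```text
time_s: 8.85
ee_pos: [564.3, -87.0, 165.0]
ee_rot: [-180.0, 0.1, 9.8]
force: [-0.1, 0.2, -3.2]
gripper_width: 25.5
gripper_force: 60.0
```

Run:
```python
from h import *
for _ in range(3):
    p=viewer.grab_frame("side"); s=env.state(); print(s["ee_pos"].round(1),s["ee_rot"].round(2),s["force"].round(1),s["torque"].round(2))
cv2.imwrite("pics/s4.png",cv2.resize(p["pixels"][100:240,180:300,::-1],None,fx=4.2,fy=4.2,interpolation=cv2.INTER_CUBIC))
```

```text
[564.8 -87.3 165.7] [ 1.7998e+02 -4.0000e-02  9.7900e+00] [ 0.8  0.2 -3.5] [-0.04  0.13  0.02]
[565.1 -87.6 166. ] [ 1.7996e+02 -9.0000e-02  9.7700e+00] [-0.5 -0.  -2.8] [ 0.03  0.12 -0.01]
[565.1 -87.7 166.1] [ 1.7995e+02 -1.1000e-01  9.7600e+00] [ 0.8  0.6 -3.4] [-0.01  0.11  0.04]
```

View pics/s4.png

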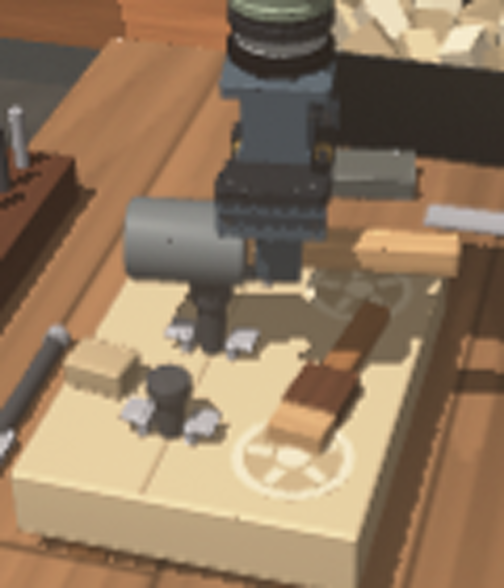

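The mallet head is sitting on A, with contact at crop (210,285). I'll lift and pull back so I can measure all three heads.

Emit:
apply_moves:
  delta_pos:
    - [0, 0, 0.3]
    - [-0.2, 0, 0.6]
    - [-0.5, 0, 0.7]
    - [-0.8, 0, 0.7]
    - [-1, 0, 0.7]
    - [-1, 0, 0.7]
  rot:
    - [0, 0, 0]
    - [0, 0, 0]
    - [0, 0, 0]
    - [0, 0, 0]
    - [0, 0, 0]
    - [0, 0, 0]
  hand: [0, 0, 0, 0, 0, 0]

```text
time_s: 9.5
ee_pos: [439.4, -87.6, 250.2]
ee_rot: [180.0, 0.1, 9.7]
force: [-0.7, -1.3, -3.3]
gripper_width: 25.6
gripper_force: 60.0
```

Run:
```python
from h import *
p=viewer.grab_frame("side"); s=env.state(); print(s["ee_pos"].round(1),s["time_s"])
cv2.imwrite("pics/s5.png",cv2.resize(p["pixels"][130:215,195:265,::-1],None,fx=7,fy=7,interpolation=cv2.INTER_CUBIC))
np.save("side5.npy",p["pixels"])
for t in(152,140):
  for k in (0,3): pass
v,c,d=fit(("side",),x0=(590.1,-78.8,-.5,132.5,150,149)); print(v.round(1),c,d)
v,c,d=fit(("side",),x0=(590.1,-78.8,-.5,132.5,150,149),free=(3,4,5)); print(v.round(1),c,d)
```

```text
[442.5 -87.9 250.3] 9.55
[ 5.900e+02 -7.870e+01 -5.000e-01  1.328e+02  1.479e+02  1.492e+02] 131.61372 {('side', 'C'): np.float32(43.1), ('side', 'A'): np.float32(31.9), ('side', 'B'): np.float32(56.7)}
[ 5.901e+02 -7.880e+01 -5.000e-01  1.320e+02  1.475e+02  1.492e+02] 132.3468 {('side', 'C'): np.float32(43.2), ('side', 'A'): np.float32(31.9), ('side', 'B'): np.float32(57.2)}
```

View pics/s5.png

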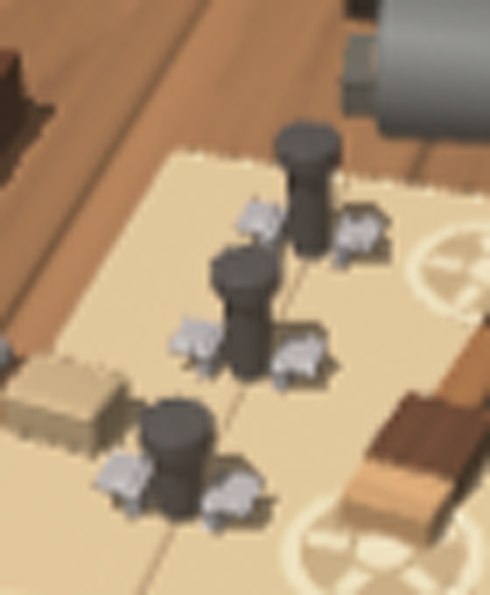

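The crop shows C's head centre at about (177,425), A's at (246,270) and B's at (308,145). A is now clearly shorter, roughly level with B. I'll check the fit residuals.

Run:
```python
from h import *
p=viewer.grab_frame("side"); al=soft(p,100,215)
np.set_printoptions(linewidth=200)
v=[590.1,-78.8,-.5,132.3,147.7,149.2]
for xy,t in list(zip(slabpts(v),v[3:])):
    head=wedge(*xy,t); sh=np.vstack([disc(12,t-13),disc(10,t-40)])+[*xy,0]
    r=render(p,head+[sh]); u=proj(p,head[0]); c0,r0=np.floor(u.min(0)-3).astype(int); c1,r1=np.ceil(u.max(0)+[3,1]).astype(int)
    print(p["pixels"].max(2)[r0:r1,c0:c1]); print((10*(r-al)[r0:r1,c0:c1]).round().astype(int))
```

```text
[[185 194 219 225 225 224 225 225 225 225 225 221 181 152 125 173 216 119]
 [188 168 189 224 224 225 225 225 225 225 225 222 199 206 187 225 222 194]
 [157 119 170 225 225 225 224 225 224 220 225 225 225 224 225 225 225 221]
 [120 106 156 204 209 223 211 202 198 178 203 207 214 225 225 225 224 214]
 [ 97  99 108 116 133 195 140  95  96  95 101 122 152 210 225 224 221 202]
 [ 98  98 109 115 102  95  97  95  95  96  97  96  99 135 212 224 214 193]
 [ 97 100 113 112  94  97  97  97  96  95  96  98  96 103 153 221 202 210]
 [ 98 105 120 132  97  96  97  97  96  96  96  97  95  97 135 214 193 225]
 [103 118 164 176  96  98  98  99  97  95  96  95  94  87 121 202 209 225]
 [114 141 221 176  89  97  97  99  98  96  95  91  84  75 104 194 225 225]
 [154 168 222 189 103  83  91  95  96  91  86  80  71  74 123 209 224 225]
 [207 209 217 210 138  87  83  82  81  79  76  73  71  81 131 205 206 205]
 [183 184 185 187 136 111  79  80  80  77  74  72  74  92 114 118 118 118]
 [185 184 185 185 160 140  73  74  75  72  71  70  74 100 117 114 116 118]
 [184 185 184 168 172 138  79  72  72  70  69  69 
[... 4573 characters left out ...]
 -4  -4  -5  -5  -4  -3  -3  -3  -2  -4  -5  -4  -4  -4  -7]
 [ -4  -4  -4  -4  -5  -1   0   0   0   0   0   0   0  -3  -4  -4  -5]
 [ -4  -4  -4  -5  -1   0   0   0   0   0   0   0   0   1  -3  -4  -4]
 [ -4  -4  -4  -5   0   0   0   0   0   0   0   0   0   0  -1  -4  -4]
 [ -4  -4  -4  -5   1   0   0   0   0   0   0   0   0   0  -1  -4  -4]
 [ -2  -3  -4  -5  -1   0   0   0   0   0   0   0   0   0  -1  -4  -4]
 [  0   0  -1  -3   2   0   0   0   0   0   0   0   0   1  -2  -4  -4]
 [  0   0   0   0   4   6   0   0   0   0   0   0   1   2  -3  -3  -4]
 [  0   0   0   0   0   3   0   0   0   0   0   0   1   0  -1   0  -2]
 [  0   0   0   0   0   0   0   0   0   0   0   0   0   0  -2   0   0]]
```

```bash
cat >> h.py <<'E'
def cov(p,parts,sl):
    return render(p,parts)[sl]
def photo(p,x,y,t,g):
    top=disc(17,t)+[x,y,0]; head=wedge(x,y,t); sh=np.vstack([disc(12,t-13),disc(10.5,t-40)])+[x,y,0]
    u=proj(p,head[0]); c0,r0=np.floor(u.min(0)-5).astype(int); c1,r1=np.ceil(u.max(0)+[6,1]).astype(int); sl=np.s_[r0:r1,c0:c1]
    a=cov(p,head+[sh],sl); b=cov(p,[top],sl); G=g[sl]
    bg=np.maximum(G[:,:3].max(1),G[:,-4:].max(1))[:,None]
    w=cv2.dilate((a>0.02).astype(np.uint8),np.ones((3,3)))
    I=bg*(1-a)+96*b+77*(a-b)
    return (w*np.minimum(np.abs(I-G),60)).sum()/w.sum()
def heights(px,P,xyz=(590.1,-78.8,-.5)):
    """px: side picture pixels; joint fit of common xy/yaw (small) and three tops"""
    g=px.max(2).astype(np.float32)
    out=[]
    for n,xy in zip("CAB",slabpts(xyz)):
        ts=np.arange(118,172,.25); c=np.array([photo(P,*xy,t,g) for t in ts]); k=c.argmin()
        ok=ts[c<c[k]+1.0]; out.append((n,ts[k],c[k].round(1),ok.min(),ok.max()))
    return out
E
python3 - <<'E'
from h import *
p=viewer.grab_frame("side")
for px in (cv2.imread("pics/side0.png")[:,:,::-1],p["pixels"]):
    for xyz in((590.1,-78.8,-.5),(590.1,-76.8,-.5),(590.1,-80.8,-.5)): print(xyz,heights(px,p,xyz))
E
```

```text
(590.1, -78.8, -0.5) [('C', np.float64(132.75), np.float64(13.2), np.float64(132.5), np.float64(133.5)), ('A', np.float64(166.25), np.float64(12.7), np.float64(165.5), np.float64(167.5)), ('B', np.float64(149.75), np.float64(9.9), np.float64(148.75), np.float64(151.0))]
(590.1, -76.8, -0.5) [('C', np.float64(134.75), np.float64(13.6), np.float64(134.25), np.float64(135.75)), ('A', np.float64(167.0), np.float64(14.3), np.float64(166.25), np.float64(168.75)), ('B', np.float64(151.0), np.float64(9.9), np.float64(149.75), np.float64(152.0))]
(590.1, -80.8, -0.5) [('C', np.float64(131.5), np.float64(14.1), np.float64(130.25), np.float64(132.25)), ('A', np.float64(165.0), np.float64(12.5), np.float64(164.25), np.float64(166.25)), ('B', np.float64(148.5), np.float64(10.2), np.float64(147.5), np.float64(149.75))]
(590.1, -78.8, -0.5) [('C', np.float64(132.75), np.float64(12.7), np.float64(132.5), np.float64(133.5)), ('A', np.float64(144.25), np.float64(13.0), np.float64(143.75), np.float64(148.0)), ('B', np.float64(149.75), np.float64(9.9), np.float64(148.75), np.float64(151.75))]
(590.1, -76.8, -0.5) [('C', np.float64(135.25), np.float64(13.1), np.float64(134.25), np.float64(135.75)), ('A', np.float64(146.0), np.float64(13.3), np.float64(145.0), np.float64(146.25)), ('B', np.float64(151.0), np.float64(10.0), np.float64(150.0), np.float64(152.75))]
(590.1, -80.8, -0.5) [('C', np.float64(131.5), np.float64(13.7), np.float64(131.0), np.float64(132.5)), ('A', np.float64(143.5), np.float64(13.8), np.float64(142.75), np.float64(144.5)), ('B', np.float64(149.0), np.float64(10.2), np.float64(147.5), np.float64(150.75))]
```

Emit:
apply_moves:
  delta_pos:
    - [0.25, 0, 0]
    - [0.55, 0, -0.1]
    - [0.85, 0, -0.2]
    - [1, 0, -0.3]
    - [1, 0, -0.3]
    - [1, 0, -0.3]
  rot:
    - [0, 0, 0]
    - [0, 0, 0]
    - [0, 0, 0]
    - [0, 0, 0]
    - [0, 0, 0]
    - [0, 0, 0]
  hand: [0, 0, 0, 0, 0, 0]

```text
time_s: 10.25
ee_pos: [565.1, -87.7, 210.4]
ee_rot: [-179.9, 0.2, 9.8]
force: [0.8, 0.0, -3.8]
gripper_width: 26.0
gripper_force: 60.0
```

Emit:
apply_moves:
  delta_pos:
    - [0, 0, -0.05]
    - [0, 0, -0.2]
    - [0, 0, -0.43]
  rot:
    - [0, 0, 0]
    - [0, 0, 0]
    - [0, 0, 0]
  hand: [0, 0, 0]

```text
time_s: 10.5
ee_pos: [566.1, -88.4, 163.6]
ee_rot: [179.8, -0.4, 9.7]
force: [1.5, -0.3, -3.8]
gripper_width: 25.9
gripper_force: 60.0
```

Emit:
apply_moves:
  delta_pos:
    - [0, 0, -0.07]
  rot:
    - [0, 0, 0]
  hand: [0]

```text
time_s: 10.58
ee_pos: [563.5, -88.0, 151.1]
ee_rot: [-180.0, 0.0, 9.7]
force: [-0.6, -0.1, 2.2]
gripper_width: 25.9
gripper_force: 60.0
```

Emit:
apply_moves:
  delta_pos:
    - [0, 0, 0]
  rot:
    - [0, 0, 0]
  hand: [0]

```text
time_s: 10.67
ee_pos: [563.0, -87.9, 151.6]
ee_rot: [-180.0, 0.2, 9.7]
force: [-0.5, -0.2, -3.6]
gripper_width: 25.9
gripper_force: 60.0
```

Emit:
apply_moves:
  delta_pos:
    - [0, 0, 0.3]
    - [-0.2, 0, 0.6]
    - [-0.5, 0, 0.8]
    - [-0.8, 0, 0.8]
    - [-1, 0, 0.8]
    - [-1, 0, 0.8]
  rot:
    - [0, 0, 0]
    - [0, 0, 0]
    - [0, 0, 0]
    - [0, 0, 0]
    - [0, 0, 0]
    - [0, 0, 0]
  hand: [0, 0, 0, 0, 0, 0]

```text
time_s: 11.17
ee_pos: [438.9, -87.6, 250.7]
ee_rot: [180.0, 0.1, 9.7]
force: [-0.7, 0.3, -3.5]
gripper_width: 25.7
gripper_force: 60.0
```

Run:
```python
from h import *
p=viewer.grab_frame("side"); s=env.state(); print(s["ee_pos"].round(1),s["time_s"]); np.save("side6.npy",p["pixels"])
for xyz in((590.1,-78.8,-.5),(590.1,-77.8,-.5)): print(heights(p["pixels"],p,xyz))
```

```text
[441.9 -87.9 250.6] 11.2167
[('C', np.float64(132.75), np.float64(12.7), np.float64(132.5), np.float64(133.5)), ('A', np.float64(134.0), np.float64(11.2), np.float64(133.0), np.float64(134.75)), ('B', np.float64(149.75), np.float64(9.9), np.float64(148.75), np.float64(151.75))]
[('C', np.float64(134.25), np.float64(12.8), np.float64(133.25), np.float64(134.75)), ('A', np.float64(134.75), np.float64(9.9), np.float64(133.75), np.float64(135.25)), ('B', np.float64(150.5), np.float64(9.8), np.float64(149.75), np.float64(152.25))]
```

Run:
```python
from h import *
p=viewer.grab_frame("side"); g=p["pixels"].max(2).astype(np.float32)
def cost(v): return sum(photo(p,*xy,t,g) for xy,t in zip(slabpts(v),v[3:]))
for x0 in ([590,-78.8,-.5,133,134,150],[591,-77,0,134,135,150],[589,-80,-1,132,133,149]):
    x0=np.array(x0,float)
    for k in range(2):
        r=minimize(cost,x0,method="Nelder-Mead",options=dict(maxiter=700,initial_simplex=np.vstack([x0,x0+np.diag([3,3,1,3,3,3.])]))); x0=r.x
    print(r.x.round(2),r.fun)
print([proj(p,np.r_[xy,t]).round(2) for xy,t in zip(slabpts(r.x),r.x[3:])])
im=p["pixels"][150:205,205:250,::-1]; cv2.imwrite("pics/s6.png",cv2.resize(im,None,fx=10,fy=10,interpolation=cv2.INTER_CUBIC))
```

```text
[ 5.9028e+02 -7.8320e+01 -5.8000e-01  1.3343e+02  1.3460e+02  1.5044e+02] 31.876901041666667
[ 5.8983e+02 -7.6620e+01 -1.4000e-01  1.3508e+02  1.3562e+02  1.5062e+02] 32.35121213142167
[590.89 -80.21  -0.64 131.96 132.73 148.86] 31.26605595076625
[array([[219.44, 189.71]]), array([[229.68, 170.22]]), array([[238.59, 149.44]])]
```

View pics/s6.png

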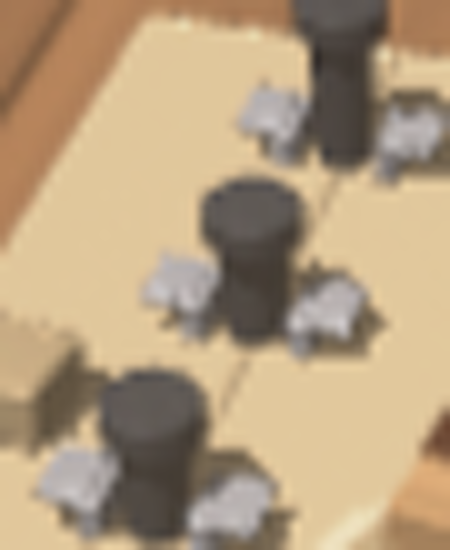

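The crop shows A's top edge at row 178 and C's at row 370, with near-equal visible heights of about 164 and 165. Scaled for distance, A is about 1 mm high. I'll give it one more light blow with the same profile, 1 mm deeper.

Emit:
apply_moves:
  delta_pos:
    - [0.25, 0, 0]
    - [0.55, 0, -0.1]
    - [0.85, 0, -0.2]
    - [1, 0, -0.3]
    - [1, 0, -0.3]
    - [1, 0, -0.3]
  rot:
    - [0, 0, 0]
    - [0, 0, 0]
    - [0, 0, 0]
    - [0, 0, 0]
    - [0, 0, 0]
    - [0, 0, 0]
  hand: [0, 0, 0, 0, 0, 0]

```text
time_s: 11.77
ee_pos: [565.1, -87.8, 211.1]
ee_rot: [-179.9, 0.2, 9.8]
force: [-1.1, 0.1, -4.3]
gripper_width: 25.9
gripper_force: 60.0
```

Emit:
apply_moves:
  delta_pos:
    - [0, 0, -0.05]
    - [0, 0, -0.2]
    - [0, 0, -0.44]
  rot:
    - [0, 0, 0]
    - [0, 0, 0]
    - [0, 0, 0]
  hand: [0, 0, 0]

```text
time_s: 12.02
ee_pos: [566.3, -88.4, 162.9]
ee_rot: [179.8, -0.5, 9.7]
force: [0.6, -0.3, -3.3]
gripper_width: 25.3
gripper_force: 60.0
```

Emit:
apply_moves:
  delta_pos:
    - [0, 0, -0.07]
  rot:
    - [0, 0, 0]
  hand: [0]

```text
time_s: 12.1
ee_pos: [561.8, -87.7, 149.0]
ee_rot: [-179.9, 0.3, 9.7]
force: [-0.1, 0.2, 0.8]
gripper_width: 25.4
gripper_force: 60.0
```

Emit:
apply_moves:
  delta_pos:
    - [0, 0, 0]
  rot:
    - [0, 0, 0]
  hand: [0]

```text
time_s: 12.18
ee_pos: [562.5, -87.8, 150.0]
ee_rot: [-179.9, 0.2, 9.7]
force: [0.1, -0.7, -3.8]
gripper_width: 25.2
gripper_force: 60.0
```

Emit:
apply_moves:
  delta_pos:
    - [0, 0, 0.3]
    - [-0.2, 0, 0.6]
    - [-0.5, 0, 0.81]
    - [-0.8, 0, 0.81]
    - [-1, 0, 0.81]
    - [-1, 0, 0.81]
  rot:
    - [0, 0, 0]
    - [0, 0, 0]
    - [0, 0, 0]
    - [0, 0, 0]
    - [0, 0, 0]
    - [0, 0, 0]
  hand: [0, 0, 0, 0, 0, 0]

```text
time_s: 12.68
ee_pos: [439.5, -87.7, 251.2]
ee_rot: [180.0, 0.0, 9.7]
force: [-0.7, 0.3, -4.2]
gripper_width: 25.8
gripper_force: 60.0
```

```bash
cat > m.py <<'E'
from h import *
p=viewer.grab_frame("side"); s=env.state(); print(s["ee_pos"].round(1),s["time_s"])
g=p["pixels"].max(2).astype(np.float32)
def cost(v): return sum(photo(p,*xy,t,g) for xy,t in zip(slabpts(v),v[3:]))
for xyz in((590.1,-78.8,-.5),(590.1,-77.8,-.5),(590.9,-80.2,-.64)):
    print([(a,b,c,d,e) for a,b,c,d,e in [tuple(float(x) if not isinstance(x,str) else x for x in h) for h in heights(p["pixels"],p,xyz)]])
E
python3 m.py
```

```text
[442.4 -88.  251.1] 12.7333
[('C', 133.0, 12.6, 132.5, 133.5), ('A', 132.0, 11.6, 131.0, 133.0), ('B', 149.75, 9.8, 148.75, 151.75)]
[('C', 134.25, 12.8, 133.25, 134.75), ('A', 132.75, 11.1, 131.5, 133.75), ('B', 150.5, 9.8, 149.75, 152.25)]
[('C', 131.75, 12.3, 131.5, 132.5), ('A', 130.75, 11.0, 129.75, 131.5), ('B', 148.75, 9.3, 148.25, 150.0)]
```

Emit:
apply_moves:
  delta_pos:
    - [0.2, -0.2, 0]
    - [0.45, -0.45, -0.1]
    - [0.7, -0.65, -0.2]
    - [0.9, -0.8, -0.3]
    - [1, -0.875, -0.31]
    - [1, -0.875, -0.31]
    - [1, -0.875, -0.31]
  rot:
    - [0, 0, 0]
    - [0, 0, 0]
    - [0, 0, 0]
    - [0, 0, 0]
    - [0, 0, 0]
    - [0, 0, 0]
    - [0, 0, 0]
  hand: [0, 0, 0, 0, 0, 0, 0]

```text
time_s: 13.32
ee_pos: [565.3, -193.4, 211.3]
ee_rot: [-180.0, 0.0, 9.7]
force: [-0.3, 0.4, -2.7]
gripper_width: 25.6
gripper_force: 60.0
```

Emit:
apply_moves:
  delta_pos:
    - [0, 0, -0.02]
    - [0, 0, -0.16]
    - [0, 0, -0.39]
  rot:
    - [0, 0, 0]
    - [0, 0, 0]
    - [0, 0, 0]
  hand: [0, 0, 0]

```text
time_s: 13.57
ee_pos: [566.3, -193.0, 168.3]
ee_rot: [179.7, -0.5, 9.8]
force: [1.0, 0.1, -4.0]
gripper_width: 25.8
gripper_force: 60.0
```

Emit:
apply_moves:
  delta_pos:
    - [0, 0, -0.07]
  rot:
    - [0, 0, 0]
  hand: [0]

```text
time_s: 13.65
ee_pos: [563.7, -192.0, 155.1]
ee_rot: [-180.0, -0.0, 9.8]
force: [0.6, 0.3, 3.4]
gripper_width: 25.7
gripper_force: 60.0
```

Emit:
apply_moves:
  delta_pos:
    - [0, 0, 0]
  rot:
    - [0, 0, 0]
  hand: [0]

```text
time_s: 13.73
ee_pos: [563.2, -192.0, 155.4]
ee_rot: [-179.9, 0.1, 9.8]
force: [-0.7, 0.0, -4.2]
gripper_width: 25.5
gripper_force: 60.0
```

Emit:
apply_moves:
  delta_pos:
    - [0, 0, 0.3]
    - [-0.2, 0, 0.6]
    - [-0.5, 0, 0.76]
    - [-0.8, 0, 0.76]
    - [-1, 0, 0.76]
    - [-1, 0, 0.76]
  rot:
    - [0, 0, 0]
    - [0, 0, 0]
    - [0, 0, 0]
    - [0, 0, 0]
    - [0, 0, 0]
    - [0, 0, 0]
  hand: [0, 0, 0, 0, 0, 0]

```text
time_s: 14.23
ee_pos: [439.1, -192.0, 249.6]
ee_rot: [180.0, 0.1, 9.7]
force: [-0.5, -0.2, -3.5]
gripper_width: 25.7
gripper_force: 60.0
```

```bash
python3 m.py
```

```text
[ 442.1 -192.4  249.5] 14.2833
[('C', 132.75, 12.9, 132.5, 133.5), ('A', 131.75, 11.7, 131.0, 132.5), ('B', 139.5, 9.6, 138.5, 141.0)]
[('C', 134.25, 13.1, 133.25, 134.75), ('A', 132.0, 11.2, 131.5, 133.25), ('B', 140.25, 10.9, 138.5, 141.5)]
[('C', 131.75, 12.5, 131.5, 132.5), ('A', 130.75, 11.1, 129.75, 131.25), ('B', 138.5, 9.8, 137.75, 139.75)]
```

Emit:
apply_moves:
  delta_pos:
    - [0.25, 0, 0]
    - [0.55, 0, -0.1]
    - [0.85, 0, -0.2]
    - [1, 0, -0.3]
    - [1, 0, -0.3]
    - [1, 0, -0.3]
  rot:
    - [0, 0, 0]
    - [0, 0, 0]
    - [0, 0, 0]
    - [0, 0, 0]
    - [0, 0, 0]
    - [0, 0, 0]
  hand: [0, 0, 0, 0, 0, 0]

```text
time_s: 14.78
ee_pos: [565.2, -192.3, 210.3]
ee_rot: [-179.9, 0.1, 9.8]
force: [-0.7, 0.6, -3.7]
gripper_width: 25.6
gripper_force: 60.0
```

Emit:
apply_moves:
  delta_pos:
    - [0, 0, -0.05]
    - [0, 0, -0.2]
    - [0, 0, -0.43]
  rot:
    - [0, 0, 0]
    - [0, 0, 0]
    - [0, 0, 0]
  hand: [0, 0, 0]

```text
time_s: 15.03
ee_pos: [566.0, -193.8, 163.0]
ee_rot: [179.8, -0.4, 9.7]
force: [1.2, 0.1, -4.5]
gripper_width: 25.7
gripper_force: 60.0
```

Emit:
apply_moves:
  delta_pos:
    - [0, 0, -0.07]
  rot:
    - [0, 0, 0]
  hand: [0]

```text
time_s: 15.12
ee_pos: [562.7, -192.7, 149.7]
ee_rot: [-179.9, 0.1, 9.7]
force: [-1.8, -0.4, 2.3]
gripper_width: 25.7
gripper_force: 60.0
```

Emit:
apply_moves:
  delta_pos:
    - [0, 0, 0]
  rot:
    - [0, 0, 0]
  hand: [0]

```text
time_s: 15.2
ee_pos: [562.8, -192.7, 150.3]
ee_rot: [-179.9, 0.2, 9.7]
force: [-0.6, -0.3, -2.7]
gripper_width: 25.8
gripper_force: 60.0
```

Emit:
apply_moves:
  delta_pos:
    - [0, 0, 0.3]
    - [-0.2, 0, 0.6]
    - [-0.5, 0, 0.8]
    - [-0.8, 0, 0.8]
    - [-1, 0, 0.8]
    - [-1, 0, 0.8]
  rot:
    - [0, 0, 0]
    - [0, 0, 0]
    - [0, 0, 0]
    - [0, 0, 0]
    - [0, 0, 0]
    - [0, 0, 0]
  hand: [0, 0, 0, 0, 0, 0]

```text
time_s: 15.7
ee_pos: [439.4, -192.5, 250.0]
ee_rot: [179.9, 0.0, 9.6]
force: [-0.1, 0.1, -3.5]
gripper_width: 25.4
gripper_force: 60.0
```

```bash
python3 m.py
python3 - <<'E'
from h import *
p=viewer.grab_frame("side")
im=p["pixels"][145:205,205:255,::-1]; cv2.imwrite("pics/s7.png",cv2.resize(im,None,fx=10,fy=10,interpolation=cv2.INTER_CUBIC))
E
```

```text
[ 442.3 -192.9  249.8] 15.75
[('C', 132.75, 12.9, 132.5, 133.5), ('A', 131.75, 11.7, 131.0, 132.5), ('B', 134.75, 11.0, 132.75, 135.75)]
[('C', 134.25, 13.1, 133.25, 134.75), ('A', 132.0, 11.2, 131.5, 133.25), ('B', 135.5, 12.1, 133.25, 136.75)]
[('C', 131.75, 12.5, 131.5, 132.5), ('A', 130.75, 11.2, 129.75, 131.5), ('B', 133.5, 11.3, 131.5, 135.0)]
```

View pics/s7.png

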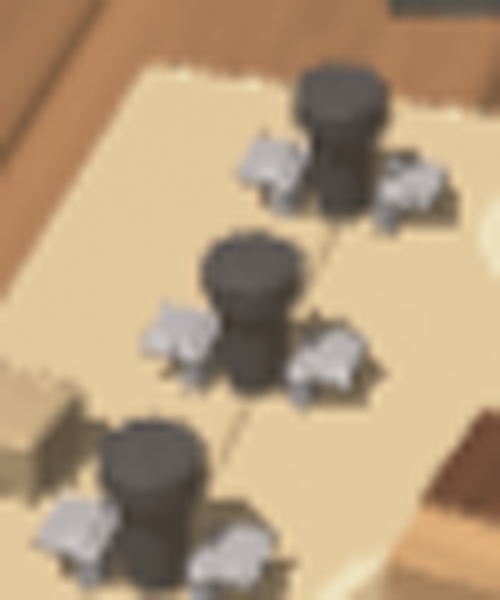

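In the crop the three heads now look level: C's top is at row 420, A's at 235 and B's at 65, and the visible heights of 166, 157 and 151 px fit the perspective to about 1 mm. Tool minima of 149.0 (A) and 149.7 (B) agree. I'll take the mallet back to the cradle.

Emit:
apply_moves:
  delta_pos:
    - [0, 0.25, 0]
    - [0, 0.55, 0]
    - [0, 0.85, 0]
    - [0, 1, 0]
  rot:
    - [0, 0, 0]
    - [0, 0, 0]
    - [0, 0, 0]
    - [0, 0, 0]
  hand: [0, 0, 0, 0]

```text
time_s: 16.13
ee_pos: [445.2, -69.8, 248.0]
ee_rot: [-179.9, -0.1, 9.8]
force: [0.1, -0.8, -3.9]
gripper_width: 25.5
gripper_force: 60.0
```

Emit:
apply_moves:
  delta_pos:
    - [0, 0.3, 0]
    - [0, 0.6, 0]
    - [0, 0.9, 0]
    - [0, 1, 0]
  rot:
    - [0, 0, 0]
    - [0, 0, 0]
    - [0, 0, 0]
    - [0, 0, 0]
  hand: [0, 0, 0, 0]

```text
time_s: 16.47
ee_pos: [445.3, 51.6, 248.0]
ee_rot: [-179.8, -0.1, 9.9]
force: [-0.6, 0.0, -3.5]
gripper_width: 25.7
gripper_force: 60.0
```

Emit:
apply_moves:
  delta_pos:
    - [0, 0.3, 0]
    - [-0.1, 0.6, 0]
    - [-0.2, 0.9, 0]
    - [-0.26, 1, 0]
  rot:
    - [0, 0, 0]
    - [0, 0, 0]
    - [0, 0, 0]
    - [0, 0, 0]
  hand: [0, 0, 0, 0]

```text
time_s: 16.8
ee_pos: [413.1, 171.9, 247.9]
ee_rot: [-179.8, -0.0, 9.9]
force: [0.0, 0.8, -2.7]
gripper_width: 25.8
gripper_force: 60.0
```

Emit:
apply_moves:
  delta_pos:
    - [0, 0.2, 0]
    - [0, 0.4, -0.2]
    - [0, 0.55, -0.5]
    - [0, 0.6, -0.7]
    - [0, 0.6, -0.7]
    - [0, 0.6, -0.7]
    - [0, 0.6, -0.7]
    - [0, 0.6, -0.7]
  rot:
    - [0, 0, 0]
    - [0, 0, 0]
    - [0, 0, 0]
    - [0, 0, 0]
    - [0, 0, 0]
    - [0, 0, 0]
    - [0, 0, 0]
    - [0, 0, 0]
  hand: [0, 0, 0, 0, 0, 0, 0, 0]

```text
time_s: 17.47
ee_pos: [414.8, 239.4, 165.5]
ee_rot: [-179.9, -0.2, 9.7]
force: [0.1, 0.9, -3.7]
gripper_width: 25.9
gripper_force: 60.0
```

Run:
```python
from h import *
P=[viewer.grab_frame(n) for n in("side","top")]; s=env.state(); print(s["ee_pos"].round(1),s["ee_rot"].round(2),s["torque"].round(2),s["time_s"])
a=P[0]["pixels"][150:330,200:370,::-1]; cv2.imwrite("pics/s8.png",cv2.resize(a,None,fx=3.3,fy=3.3,interpolation=cv2.INTER_CUBIC))
for p in P: print([(q,round(d["score"],2),np.round(d["position"],1)) for q in("mallet","mallet_butt","cradle_seat") for d in spotter.landmark_of(p,q)[:1]])
e=s["ee_pos"]; t=np.radians(9.7); d=np.array([np.cos(t),np.sin(t),0])
for k in(72,-133): print([proj(p,e+[0,0,18.8]+d*k).round(1) for p in P])
```

```text
[414.4 239.1 165.2] [-179.94   -0.2     9.67] [-0.01  0.16 -0.02] 17.5667
[('mallet', 0.76, array([241.3, 234.8])), ('mallet_butt', 0.96, array([328.1, 245.2])), ('cradle_seat', 0.91, array([244. , 268.7]))]
[('mallet', 0.5, array([180.1, 209.4])), ('cradle_seat', 0.81, array([181.9, 216. ]))]
[array([[243.3, 238.5]]), array([[178.4, 210.5]])]
[array([[328.6, 243.8]]), array([[188.1, 268.5]])]
```

View pics/s8.png

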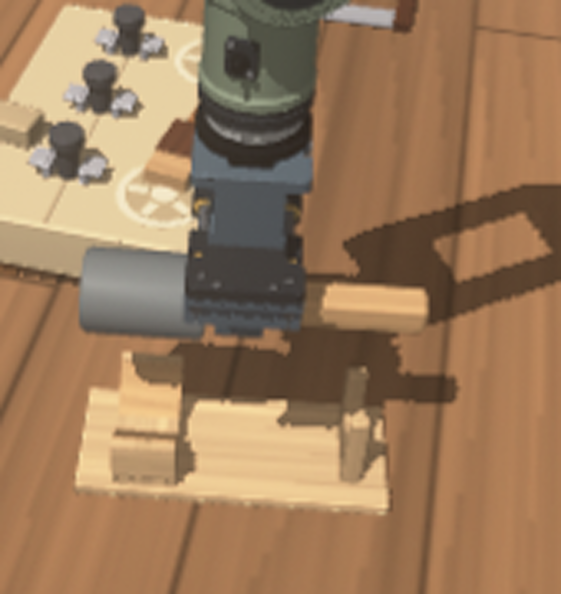

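The mallet is over the cradle and appears tilted, with the head slightly up: head centre at crop (135,291), butt at (428,305). I'll measure the tilt in the hand.

```bash
cat > tilt.py <<'E'
from h import *
from scipy.spatial.transform import Rotation as Ro
p=viewer.grab_frame("side"); m=spotter.trace(p,"mallet")
e=env.state()["ee_pos"]; rot=env.state()["ee_rot"]; print(e.round(1),rot.round(2),[(round(d["score"],2),np.round(d["box"],1)) for d in m])
m=m[0]["mask"].astype(np.float32)
w=np.ones((384,512)); gp=proj(p,e+[0,0,18.8])[0]; c=int(gp[0]); print("grip px",gp)
w[:, c-20:c+26]=0
def parts(v):
    R=Ro.from_euler("zy",[9.7+v[3],v[2]],degrees=True) if 0 else Ro.from_euler("ZY",[9.7,v[2]],degrees=True)
    return [R.apply(q+[72+v[0],0,0])+e+[0,0,18.8+v[1]] for q in mallet(0,0,0,0)]
def cost(v): return np.abs((render(p,parts(v))-m)*w).sum()
r=None
for a in(-5,0,5):
    x0=np.array([0,0,a],float)
    q=minimize(cost,x0,method="Nelder-Mead",options=dict(initial_simplex=x0+np.array([[0,0,0],[4,0,0],[0,4,0],[0,0,3]])))
    if r is None or q.fun<r.fun: r=q
print("along,up,pitch(+ = head down)",r.x.round(2),r.fun,(m*w).sum(),[ (k,round(cost([r.x[0],r.x[1],k]),1)) for k in(-6,-4,-2,0,2)])
E
python3 tilt.py
```

```text
[413.2 239.  163.5] [ 1.80e+02 -1.00e-02  9.72e+00] [(0.97, array([275.8, 237.9, 107.3,  23.9]))]
grip px [273.54390105 240.92855983]
along,up,pitch(+ = head down) [-1.76  1.01  0.79] 97.75 1158.0 [(-6, np.float64(373.3)), (-4, np.float64(267.6)), (-2, np.float64(167.3)), (0, np.float64(105.4)), (2, np.float64(112.4))]
```

The mask fit says the mallet is level in the hand (0.8°), so I can set it down at the pose where I picked it up.

Emit:
apply_moves:
  delta_pos:
    - [-0.02, 0.005, -0.1]
    - [-0.02, 0.005, -0.3]
    - [-0.02, 0.005, -0.5]
    - [-0.02, 0.005, -0.65]
    - [-0.02, 0.005, -0.75]
    - [-0.02, 0.005, -0.8]
    - [-0.02, 0.005, -0.8]
    - [-0.02, 0.005, -0.8]
  rot:
    - [0, 0, 0]
    - [0, 0, 0]
    - [0, 0, 0]
    - [0, 0, 0]
    - [0, 0, 0]
    - [0, 0, 0]
    - [0, 0, 0]
    - [0, 0, 0]
  hand: [0, 0, 0, 0, 0, 0, 0, 0]

```text
time_s: 18.63
ee_pos: [411.2, 239.8, 67.7]
ee_rot: [-180.0, -0.0, 9.7]
force: [-0.1, -0.3, -3.0]
gripper_width: 26.0
gripper_force: 60.0
```

Emit:
apply_moves:
  delta_pos:
    - [0, 0, -0.03]
    - [0, 0, -0.06]
    - [0, 0, -0.09]
    - [0, 0, -0.11]
    - [0, 0, -0.13]
    - [0, 0, -0.13]
    - [0, 0, -0.13]
  rot:
    - [0, 0, 0]
    - [0, 0, 0]
    - [0, 0, 0]
    - [0, 0, 0]
    - [0, 0, 0]
    - [0, 0, 0]
    - [0, 0, 0]
  hand: [0, 0, 0, 0, 0, 0, 0]

```text
time_s: 19.22
ee_pos: [410.7, 239.6, 51.7]
ee_rot: [180.0, 0.0, 9.7]
force: [-0.0, -0.2, -3.2]
gripper_width: 25.7
gripper_force: 60.0
```

Emit:
apply_moves:
  delta_pos:
    - [0, 0, -0.005]
    - [0, 0, -0.01]
    - [0, 0, -0.015]
    - [0, 0, -0.015]
  rot:
    - [0, 0, 0]
    - [0, 0, 0]
    - [0, 0, 0]
    - [0, 0, 0]
  hand: [0, 0, 0, 0]

```text
time_s: 19.55
ee_pos: [411.1, 239.6, 50.8]
ee_rot: [180.0, -0.1, 9.7]
force: [-1.3, -2.5, 4.6]
gripper_width: 25.7
gripper_force: 60.0
```

Contact: the cradle now carries the mallet, with the force at +4.6 N. I'll open and retreat.

Emit:
apply_moves:
  delta_pos:
    - [0, 0, 0]
    - [0, 0, 0]
    - [0, 0, 0]
    - [0, 0, 0]
    - [0, 0, 0]
    - [0, 0, 0]
    - [0, 0, 0]
    - [0, 0, 0]
  rot:
    - [0, 0, 0]
    - [0, 0, 0]
    - [0, 0, 0]
    - [0, 0, 0]
    - [0, 0, 0]
    - [0, 0, 0]
    - [0, 0, 0]
    - [0, 0, 0]
  hand: [0.35, 0.4, 0.5, 0.6, 0.8, 1, 1, 1]

```text
time_s: 20.22
ee_pos: [410.8, 239.6, 49.9]
ee_rot: [180.0, -0.0, 9.7]
force: [-0.1, -0.5, 0.4]
gripper_width: 73.8
gripper_force: 0.0
```

Emit:
apply_moves:
  delta_pos:
    - [0, 0, 0]
    - [0, 0, 0]
    - [0, 0, 0.05]
    - [0, 0, 0.2]
    - [0, 0, 0.4]
    - [0, 0, 0.6]
    - [0, 0, 0.8]
    - [0, 0, 1]
  rot:
    - [0, 0, 0]
    - [0, 0, 0]
    - [0, 0, 0]
    - [0, 0, 0]
    - [0, 0, 0]
    - [0, 0, 0]
    - [0, 0, 0]
    - [0, 0, 0]
  hand: [1, 1, 1, 1, 1, 1, 1, 1]

```text
time_s: 20.88
ee_pos: [410.6, 239.5, 171.6]
ee_rot: [180.0, -0.0, 9.7]
force: [0.8, 1.0, -0.4]
gripper_width: 91.4
gripper_force: 0.0
```

Emit:
apply_moves:
  delta_pos:
    - [0, -0.2, 0.2]
    - [0, -0.5, 0.5]
    - [-0.2, -0.8, 0.5]
    - [-0.4, -1, 0.5]
    - [-0.4, -1, 0.5]
  rot:
    - [0, 0, 0]
    - [0, 0, 0]
    - [0, 0, 0]
    - [0, 0, 0]
    - [0, 0, 0]
  hand: [1, 1, 1, 1, 1]

```text
time_s: 21.3
ee_pos: [357.8, 115.6, 230.6]
ee_rot: [179.9, 0.2, 9.6]
force: [-0.7, -0.3, -0.2]
gripper_width: 91.2
gripper_force: 0.0
```

```bash
python3 - <<'E'
from h import *
P=[viewer.grab_frame(n) for n in("side","top")]; s=env.state(); print(s["ee_pos"].round(1),s["gripper_width"],s["time_s"])
a=P[0]["pixels"][130:320,180:360,::-1]; cv2.imwrite("pics/s9.png",cv2.resize(a,None,fx=3.1,fy=3.1,interpolation=cv2.INTER_CUBIC))
M=[masks(p,"mallet")[0][1] for p in P]
def cost(v): return sum(np.abs(render(p,mallet(v[0],v[1],70,v[2]))-m).sum() for p,m in zip(P[:1],M[:1]))
x0=np.array([482,251.5,10.])
r=minimize(cost,x0,method="Nelder-Mead",options=dict(initial_simplex=x0+np.array([[0,0,0],[8,0,0],[0,8,0],[0,0,5]]))); print(r.x.round(1),r.fun,"(initial side fit 481.2 251.5 10.6, 245)")
E
python3 m.py
```

```text
[362.1 118.8 230.8] 90.97463245925218 21.4
[479.2 251.8  11.3] 317.8125 (initial side fit 481.2 251.5 10.6, 245)
[363.5 120.2 230.2] 21.55
[('C', 132.75, 13.8, 132.25, 133.5), ('A', 131.75, 12.5, 130.75, 132.25), ('B', 134.75, 11.6, 132.5, 135.75)]
[('C', 134.0, 14.1, 133.25, 134.75), ('A', 132.0, 11.8, 131.25, 133.0), ('B', 133.75, 12.5, 133.0, 136.25)]
[('C', 131.75, 13.3, 131.25, 132.25), ('A', 130.0, 11.8, 129.5, 131.0), ('B', 132.25, 11.7, 131.25, 134.75)]
```

View pics/s9.png

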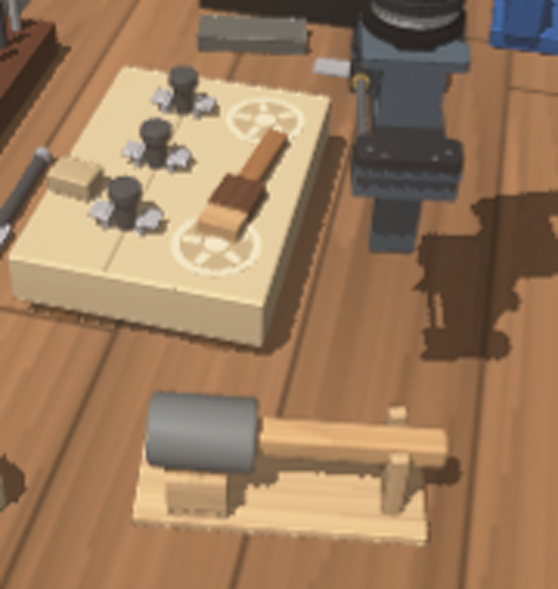

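The mallet lies in the V and the fork as before (head at crop (203,432), butt at (445,447)). The three heads are level, the brush and stone are undisturbed, and the gripper is clear. Handing in.

```bash
python3 -c "
from workcell import env
print(env.job_done())"
```

```text
the job is handed in; nothing more can be done
None
```

I drove wedge A and then wedge B level with C, to within about 1–2 mm by camera measurement, left C untouched, laid the mallet back in its cradle and handed in the job at about 22 s (the result wasn't shown).

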